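Shut and pin the tray of a screen press

ROBOT

A 6-joint arm with a two-finger parallel gripper is mounted at the origin on the work surface. World frame = base frame: x ahead of the robot, y to its left, z up, the work surface at z = 0. Lengths are in m, angles in degrees, forces in N, time in s.
With the tool pointing down it reaches from about 0.375 to 0.9 m from the base axis. Payload 3.1 kg.
Tool frame: the origin (TCP) lies between the finger pads; the fingertips stand 22 mm ahead of it and the grasp point (between the pads) lies 3 mm ahead of it; y points along the fingers, x is the direction in which the jaws open and shut, and the axes are right-handed (so a half turn about y gives the same grasp; the last joint's range is limited). The gripper opens to 87 mm and grips with 3 to 60 N. Pads are 19 mm wide; open, the fingers measure 117 mm over their backs; the gripper's body (75 mm by 190 mm) begins 51 mm behind the grasp point.
Start: joints at [66.664, 30.224, 82.088, -0, 67.689, -10.227], TCP at [0.142, 0.609, 0.245] pointing down, gripper open.
Joint ranges: [-176.69, 176.69], [-43.24, 126.21], [12.49, 139.97], [-82, 262], [0, 151.66], [-163.58, 163.58]. Speed limits (degrees/s): [159.86, 159.86, 180, 180, 180, 180].

INTERFACE

Orientations are given as a 3x3 rotation matrix whose columns are the frame's x, y, z axes.
In Python, from rig import bot, imaging, workorder gives the robot as it stands. The module is installed in compiled form; this text tells all that it offers.
- The arm moves only by the tool drive_tool, never from a script. Its argument "commands" is a list of rows, each an object of numbers: "dx", "dy", "dz": the shift along the tool's x, y, z normalised to -1 to 1, where 1 is 4 cm; "wx", "wy", "wz": the turn, a rotation vector about the tool's x, y, z normalised to -1 to 1, where 1 is pi/2 rad; "grip": the finger opening in mm, from 0 to 87. In form: [{"dx": .., "dy": .., "dz": .., "wx": .., "wy": .., "wz": .., "grip": ..}, ...]. A call has 1 to 8 rows; each row shifts and turns the commanded pose from where the row before left it, along the tool's axes as they then stand; what a row does not reach is not made up. A row lasts 1/8 s, in which the tool goes at most 62.5 mm and 10.7 degrees, less where a joint would pass 70% of its speed; a pose out of reach is approached as far as the arm can. A call with a number of a shift or a turn outside -1 to 1 is refused whole. A call with a gripper value outside its range is refused whole. The fingers move at their own pace and stop on an object; the grip force is fixed at half the most. Time passes only in rows, so rows that do not move let the fingers close. It gives the time, the measured TCP pose, the force and the opening at its end, in the units of the state.
- bot.read_state(): the state, without advancing time (a new reading comes with each control period).
- imaging.capture(name): name is "scene" or "side" or "wrist"; returns (picture, depth): 400x640x3 uint8, red, green, blue; 400x640 float32, m along the optical axis (not along the pixel's ray), 0 where there is no reading.
- imaging.get_calibration(name): a dict with "mtx" (3x3 intrinsics, pixels), "world_to_cam" (4x4, takes a point from world to camera coordinates). Camera axes: x right, y down, z forward; pixel columns grow to the right and rows downward; lengths in m; the calibration is good to about 2 mm. A picture is of the moment at which its call begins: read the wrist's pose just before it. get_calibration takes no time and is no camera call; for the wrist camera it gives the pose at the moment of the call.
- workorder.hand_in(): hands the job in, once; it reports no verdict.
The state is a dict: "time_s": time; "joint_positions": joint angles; "qvel": joint speeds; "tau": joint torques, N m; "position": TCP position; "tcp_rot": TCP orientation; "force": force on the tool from outside, world axes, zero at the start; "moment": the same for the moment, N m; "opening": opening from 0.0 (shut) to 1.0 (fully open).
Only numpy, scipy, OpenCV 4.12 (cv2) and the standard library are available. Lean on these libraries where they do the work, as an engineer would, in place of code of your own. Each camera call takes 0.05 s, during which the arm holds its last target. There are 200 camera calls.

TASK

Push the open tray of the screen press all the way home until it clicks into its detent, without slamming it. Then take the steel locking pin out of the small stand and put it down through the hole in the tray's ear and on through the lug below, fully down, so that the tray is locked. Leave the two drivers in the stand and leave the pump bottle where it stands.

Things in the scene. Friction and masses are not known exactly. Their poses are not given: they have to be found in the camera images.
- press: Screen press, fixed: dark base (local x -190 to 170, y -75 to 75 mm) with a deck 64 mm above the bench and at its rear an aluminium bridge (x 55 to 155, y -75 to 75 mm, 200 mm high, screw and lever to 220; lever overhangs to x 255). Origin: on the bench under the base. +x is the way the tray goes home (towards the bridge), it pulls out to -x; z up.
- tray (a joint): How far the tray is pulled out, m: 0 home, 0.125 fully out. Tray: 180 x 120 mm aluminium plate, top 88 mm above the bench, with a phone screen on it, an upright end plate in front, an ear on its +y side. 1 to 2 N move it; a spring detent resists with up to about 8 N from 12 to 5 mm before home, then from about 4 mm pulls it home by itself against a solid stop.
- tray_push (a point): Middle of the top edge of the front (-x) face of the tray's upright end plate, the face to push towards +x. The plate is 90 mm wide (y), 12 mm thick, and reaches from 71 to 136 mm above the bench; this point is at 136 mm. With the tray home it lies at (-122, 0) mm in the press's x, y. Axes as the press.
- ear_hole (a point): Centre of the upper mouth of the vertical hole (12 mm diameter, through) in the tray's steel ear, 86 mm above the bench. The ear is 8 mm thick, 36 mm long (x), reaches 55 mm out from the tray's side and moves with the tray. Axes as the press.
- lug_hole (a point): Centre of the upper mouth of the vertical hole (12 mm diameter, through, 24 mm deep) in the steel lug fixed on the +y side of the press base, 74 mm above the bench. When the tray is home the ear's hole is right above it, with a 4 mm gap between. Axes as the press.
- lock_pin: Steel locking pin, upright in one of the stand's three holes (which one varies): pointed 8 mm shaft 40 mm long, below a plain cylindrical grip 20 mm in diameter, 38 mm high, whose shoulder rests on a hole's rim. 78 mm in all, about 80 g. Origin: the shaft's tip; z up the pin (shoulder at 40, top at 78 mm). In the stand the tip is 10 mm above the bench.
- pin_stand: Grey plastic stand, fixed, 50 x 160 x 50 mm (x, y, height), with three vertical 12 mm through holes 55 mm apart along its y axis. Origin: centre of its underside on the bench.
- driver_a: A stubby driver with a waisted black plastic handle (18 mm diameter, 58 mm tall) standing in another hole of the stand, its top 108 mm above the bench. Origin: lower end of its 6 mm shaft. To be left alone.
- driver_b: A second driver, the same as driver_a, in the remaining hole. To be left alone.
- pump_bottle: A white plastic solvent bottle with a steel cap, 66 mm diameter, 100 mm tall, standing loose near the far side of the bench. Origin: centre of its underside. To be left alone.
There are look-alikes about, which are no part of the job. What is shaped like the lock_pin but blue or purple is not meant.

How it is judged (in metres and radians):
On the way:
1. the tray is home at its detent (value of joint tray below 0.003 m), for 0.3 s.
At the end, for the whole second after the job is handed in: The tray is home (within 3 mm of its stop), and the locking pin stands through the ear and the lug: its tip at least 22 mm below the top of the lug (28 mm when fully down), within 6 mm of the hole's axis, leaning less than 10 degrees, released and at rest (value of joint tray below 0.003 m and z of lock_pin in the frame of lug_hole below -0.022 m and horizontal distance between lock_pin and lug_hole below 0.006 m and angle between lock_pin's own z axis and vertical below 0.17 rad and linear speed of lock_pin below 0.02 m/s); the robot touches nothing.
It fails at once if the tray is slammed (moves home faster than 0.6 m/s) (velocity of joint tray below -0.6 m/s).
It fails at once if a driver is taken out of the stand or moved by more than 20 mm (distance of any of driver_a, driver_b from where it was at the start of the episode above 0.02 m).
It fails at once if the pump bottle is shifted by more than 20 mm or knocked over (distance of pump_bottle from where it was at the start of the episode above 0.02 m or angle between pump_bottle's own z axis and vertical above 0.3 rad).
It also fails if it takes over 70 s, if anything falls off the work surface, if the arm or the gripper's body presses on something with over 40 N, if the wrist force passes 120 N, or if a joint passes its speed limit or range.

## Working session

There is one attempt and no reset: what is moved stays moved. The work goes in short steps, Python scripts to look and compute and a tool call to move; the robot and the scene stay as the last step left them, time stands still between calls to the robot, and variables do not carry over. Pictures are saved under pics/ and viewed, on a budget of 10 in all, crops included, one or two more only if the job needs it, and the job is handed in when it is done.

Besides the shell and the picture viewer there is one more tool, called after "Request:" as a command line: name --argument value ..., lists and objects as JSON in quotes. drive_tool: Moves the arm, as the interface text tells. Its arguments: {"type":"object","properties":{"commands":{"type":"array"}},"required":["commands"]}

```bash
mkdir -p pics; cat > h.py <<'E'
import numpy as np, cv2
from rig import bot, imaging, workorder
def cap(n,save=None):
    K=imaging.get_calibration(n); p,d=imaging.capture(n)
    if save: cv2.imwrite('pics/'+save+'.png',cv2.cvtColor(p,cv2.COLOR_RGB2BGR))
    np.savez('/tmp/'+n+'.npz',p=p,d=d,M=K['mtx'],T=K['world_to_cam'])
    return p,d,K['mtx'],K['world_to_cam']
def world(d,M,T):
    v,u=np.mgrid[:d.shape[0],:d.shape[1]]
    c=np.stack([(u-M[0,2])/M[0,0]*d,(v-M[1,2])/M[1,1]*d,d],-1)
    R=T[:3,:3]; return (c-T[:3,3])@R
def ray(u,v,z,M,T):
    R=T[:3,:3]; o=-R.T@T[:3,3]; r=R.T@np.array([(u-M[0,2])/M[0,0],(v-M[1,2])/M[1,1],1])
    return o+r*(z-o[2])/r[2]
def proj(P,M,T):
    c=T[:3,:3]@np.array(P)+T[:3,3]; q=M@c; return q[:2]/q[2]
E
python3 - <<'E'
from h import *
np.set_printoptions(precision=4,suppress=True)
ims=[]
for n in ['scene','side']:
    p,d,M,T=cap(n,n+'1'); print(n,M,-T[:3,:3].T@T[:3,3],T[:3,:3])
s=bot.read_state();print(s)
E
```

```text
scene [[509.8901   0.     325.6962]
 [  0.     509.8901 204.0532]
 [  0.       0.       1.    ]] [1.3385 0.3441 0.772 ] [[-0.2822  0.9593 -0.004 ]
 [ 0.6164  0.1782 -0.767 ]
 [-0.7352 -0.2189 -0.6416]]
side [[466.3106   0.     313.8087]
 [  0.     466.3106 197.5155]
 [  0.       0.       1.    ]] [0.4248 1.116  0.6697] [[-0.9879 -0.1544 -0.013 ]
 [-0.061   0.4651 -0.8831]
 [ 0.1424 -0.8717 -0.4689]]
{'time_s': 0.1, 'joint_positions': array([ 66.6649,  30.2702,  82.1488,  -0.    ,  67.6878, -10.2276]), 'qvel': array([-0.1096, -0.0891, -0.1745,  0.0049, -0.0485,  0.2362]), 'tau': array([ -0.0006, -44.0987, -17.715 ,   0.0634,   0.0534,  -0.0001]), 'position': array([0.1415, 0.6082, 0.2437]), 'tcp_rot': array([[ 0.2268, -0.0007, -0.9739],
       [ 0.9739, -0.0017,  0.2268],
       [-0.0018, -1.    ,  0.0003]]), 'force': array([-0.1747,  0.4045,  0.0128]), 'moment': array([-0.0267,  0.026 ,  0.0197]), 'opening': 0.9997647737001394}
```

View pics/scene1.png

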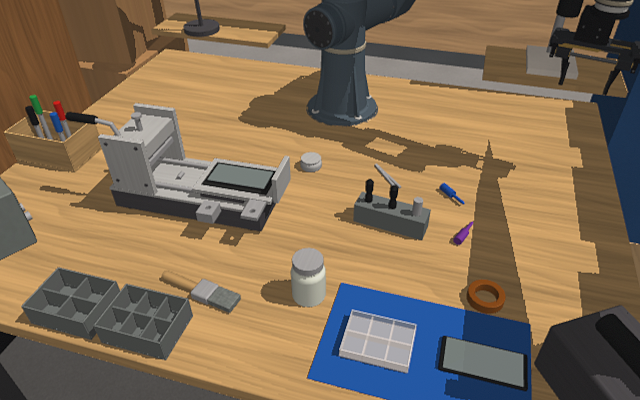

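View pics/side1.png

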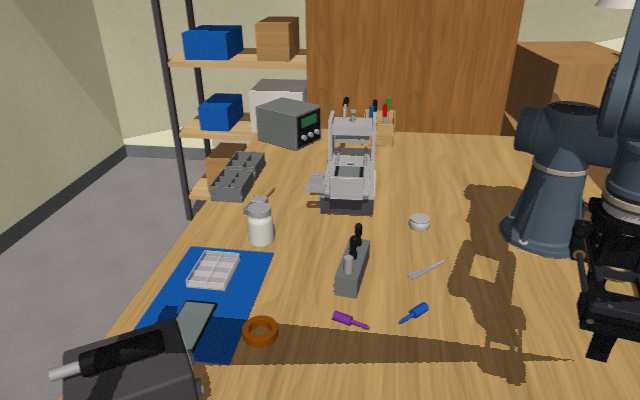

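```bash
python3 - <<'E'
import numpy as np,cv2
from h import world,proj,ray
np.set_printoptions(precision=4,suppress=True)
for n in ['scene','side']:
    f=np.load('/tmp/'+n+'.npz');W=world(f['d'],f['M'],f['T']);ok=f['d']>0
    x,y,z=W[...,0],W[...,1],W[...,2]
    if n=='scene': pts=[(208,208),(253,208),(225,180),(285,165),(418,203),(370,181),(393,190),(395,215),(308,258)]
    else: pts=[(316,180),(316,190),(350,160),(350,185),(348,260),(356,240),(358,228),(345,283),(258,203)]
    for u,v in pts: print(n,(u,v),W[v,u])
    def rect(m,name):
        m=(m&ok).astype(np.uint8); k,l,st,c=cv2.connectedComponentsWithStats(m)
        if k<2: print(name,'none');return
        i=1+np.argmax(st[1:,4]); q=W[l==i]
        r=cv2.minAreaRect((q[:,:2]*1000).astype(np.float32)); print(n,name,st[i],'rect',r,'meanz',q[:,2].mean(),'mean',q.mean(0))
    rect((abs(z-.05)<.006)&(x>.5)&(x<.9)&(y>.05)&(y<.6),'stand')
    rect((abs(z-.088)<.02)&(z>.084)&(y<.2)&(x>.3),'tray')
    rect((abs(z-.2)<.006)&(y<.2),'bridge')
    rect((abs(z-.128)<.01)&(y<.2),'endplate')
    rect((abs(z-.088)<.004)&(y>.1)&(y<.6)&(x>.3),'pin top')
E
```

```text
scene (208, 208) [ 0.612  -0.1353  0.0658]
scene (253, 208) [ 0.608  -0.0309  0.0872]
scene (225, 180) [ 0.546  -0.1221  0.0957]
scene (285, 165) [0.5044 0.0048 0.1326]
scene (418, 203) [0.4967 0.2953 0.0871]
scene (370, 181) [0.475  0.1866 0.1062]
scene (393, 190) [0.4877 0.2393 0.1027]
scene (395, 215) [0.5026 0.251  0.0479]
scene (308, 258) [0.7233 0.1266 0.0986]
scene stand [540 346  42  54 277] rect ((807.2650756835938, 568.0980224609375), (98.47932434082031, 6.03476095199585), 33.031959533691406) meanz 0.050080997401914636 mean [0.8094 0.5698 0.0501]
scene tray [ 192  159   98   61 2896] rect ((549.4125366210938, -90.12445068359375), (179.39695739746094, 194.22210693359375), 2.0619332790374756) meanz 0.09116519691783093 mean [ 0.54   -0.0876  0.0912]
scene bridge [  0   0  58  30 251] rect ((33.25202941894531, -1026.044677734375), (260.4024658203125, 16.78780746459961), 0.36584365367889404) meanz 0.1998747532014007 mean [ 0.0392 -1.0272  0.1999]
scene endplate [106 132  75  44 628] rect ((531.2066650390625, -322.6184997558594), (153.31375122070312, 101.67288208007812), 2.008520
[... 906 characters left out ...]
85528564453, 199.97659301757812), 1.9803236722946167) meanz 0.0931083886084011 mean [ 0.5313 -0.0691  0.0931]
side bridge [306  65 206   8 569] rect ((352.591796875, -1025.7486572265625), (898.649658203125, 35.176231384277344), 0.19915875792503357) meanz 0.2000216832255954 mean [ 0.3423 -1.0256  0.2   ]
side endplate [306  80 203  10 898] rect ((352.89459228515625, -1026.3131103515625), (902.18212890625, 34.94374084472656), 0.13433074951171875) meanz 0.1279114753336409 mean [ 0.3398 -1.025   0.1279]
side pin top [248 212  23   7  54] rect ((719.8782348632812, 144.77227783203125), (55.78189468383789, 24.00184440612793), 25.914810180664062) meanz 0.08860971697861814 mean [0.7203 0.1495 0.0886]
```

```bash
cat >> h.py <<'E'
import json
from scipy.spatial.transform import Rotation as Ro
def plan(pos,ang,n,grip=None,start=None):
    """rows to world pos with tool down, jaw axis at ang deg; returns rounded rows, simulated end"""
    if start is None:
        s=bot.read_state(); start=(s['position'],s['tcp_rot'])
    p0,R0=start
    a=np.radians(ang); x=np.array([np.cos(a),np.sin(a),0]); y=np.array([0,0,-1.]); R1=np.stack([x,y,np.cross(x,y)],1)
    rv=Ro.from_matrix(R0.T@R1).as_rotvec()
    p,R=np.array(p0),np.array(R0); rows=[]
    for i in range(n):
        pt=p0+(np.array(pos)-p0)*(i+1)/n; Rt=R0@Ro.from_rotvec(rv*(i+1)/n).as_matrix()
        d=np.round(R.T@(pt-p)/.04,3); w=np.round(Ro.from_matrix(R.T@Rt).as_rotvec()/(np.pi/2),3)
        r={k:float(v) for k,v in zip(['dx','dy','dz','wx','wy','wz'],list(d)+list(w)) if v}
        if grip is not None: r['grip']=grip
        rows.append(r); p=p+R@d*.04; R=R@Ro.from_rotvec(w*np.pi/2).as_matrix()
    for i in range(0,n,8): print(json.dumps(rows[i:i+8]))
    return p,R
E
python3 -c "
from h import *
plan([.48,.10,.30],2,16,0)"
```

```text
[{"dx": -0.654, "dy": -0.087, "dz": -0.695, "wy": 0.052, "grip": 0}, {"dx": -0.594, "dy": -0.087, "dz": -0.746, "wy": 0.052, "grip": 0}, {"dx": -0.532, "dy": -0.087, "dz": -0.793, "wy": 0.052, "grip": 0}, {"dx": -0.465, "dy": -0.087, "dz": -0.833, "wy": 0.052, "grip": 0}, {"dx": -0.396, "dy": -0.087, "dz": -0.868, "wy": 0.052, "grip": 0}, {"dx": -0.324, "dy": -0.087, "dz": -0.897, "wy": 0.052, "grip": 0}, {"dx": -0.249, "dy": -0.087, "dz": -0.921, "wy": 0.052, "grip": 0}, {"dx": -0.173, "dy": -0.087, "dz": -0.939, "wy": 0.052, "grip": 0}]
[{"dx": -0.097, "dy": -0.087, "dz": -0.949, "wx": 0.001, "wy": 0.052, "grip": 0}, {"dx": -0.018, "dy": -0.088, "dz": -0.954, "wy": 0.052, "wz": -0.001, "grip": 0}, {"dx": 0.059, "dy": -0.089, "dz": -0.952, "wy": 0.052, "grip": 0}, {"dx": 0.137, "dy": -0.088, "dz": -0.944, "wy": 0.052, "grip": 0}, {"dx": 0.214, "dy": -0.089, "dz": -0.93, "wy": 0.052, "grip": 0}, {"dx": 0.289, "dy": -0.088, "dz": -0.909, "wy": 0.052, "grip": 0}, {"dx": 0.362, "dy": -0.089, "dz": -0.883, "wy": 0.052, "grip": 0}, {"dx": 0.432, "dy": -0.088, "dz": -0.85, "wy": 0.052, "grip": 0}]
```

Request:
drive_tool --commands '[{"dx": -0.65, "dy": -0.09, "dz": -0.7, "wy": 0.052, "grip": 0}, {"dx": -0.6, "dy": -0.09, "dz": -0.75, "wy": 0.052, "grip": 0}, {"dx": -0.53, "dy": -0.09, "dz": -0.79, "wy": 0.052, "grip": 0}, {"dx": -0.46, "dy": -0.09, "dz": -0.83, "wy": 0.052, "grip": 0}, {"dx": -0.4, "dy": -0.09, "dz": -0.87, "wy": 0.052, "grip": 0}, {"dx": -0.32, "dy": -0.09, "dz": -0.9, "wy": 0.052, "grip": 0}, {"dx": -0.25, "dy": -0.09, "dz": -0.92, "wy": 0.052, "grip": 0}, {"dx": -0.17, "dy": -0.09, "dz": -0.94, "wy": 0.052, "grip": 0}]'

```text
schema error: expected keys dx, dy, dz, wx, wy, wz, grip
```

Request:
drive_tool --commands '[{"dx": -0.1, "dy": -0.09, "dz": -0.95, "wy": 0.052, "grip": 0}, {"dx": -0.02, "dy": -0.09, "dz": -0.95, "wy": 0.052, "grip": 0}, {"dx": 0.06, "dy": -0.09, "dz": -0.95, "wy": 0.052, "grip": 0}, {"dx": 0.14, "dy": -0.09, "dz": -0.94, "wy": 0.052, "grip": 0}, {"dx": 0.21, "dy": -0.09, "dz": -0.93, "wy": 0.052, "grip": 0}, {"dx": 0.29, "dy": -0.09, "dz": -0.91, "wy": 0.052, "grip": 0}, {"dx": 0.36, "dy": -0.09, "dz": -0.88, "wy": 0.052, "grip": 0}, {"dx": 0.43, "dy": -0.09, "dz": -0.85, "wy": 0.052, "grip": 0}]'

```text
schema error: expected keys dx, dy, dz, wx, wy, wz, grip
```

```bash
python3 - <<'E'
from h import *
np.set_printoptions(precision=4,suppress=True)
p,d,M,T=cap('wrist','w1');s=bot.read_state();print(s['position'],s['tcp_rot'],s['force'],s['joint_positions'])
print(M,-T[:3,:3].T@T[:3,3],T[:3,:3])
E
```

```text
[0.1415 0.6082 0.2438] [[ 0.2268 -0.0007 -0.9739]
 [ 0.9739 -0.0015  0.2268]
 [-0.0016 -1.      0.0003]] [-0.4641  0.0737 -0.5687] [ 66.6635  30.2673  82.1395   0.0014  67.6894 -10.2266]
[[292.1709   0.     316.6968]
 [  0.     292.1709 198.6015]
 [  0.       0.       1.    ]] [0.0737 0.6242 0.3843] [[ 0.2267  0.974  -0.0018]
 [ 0.9419 -0.2188  0.255 ]
 [ 0.248  -0.0595 -0.9669]]
```

View pics/w1.png

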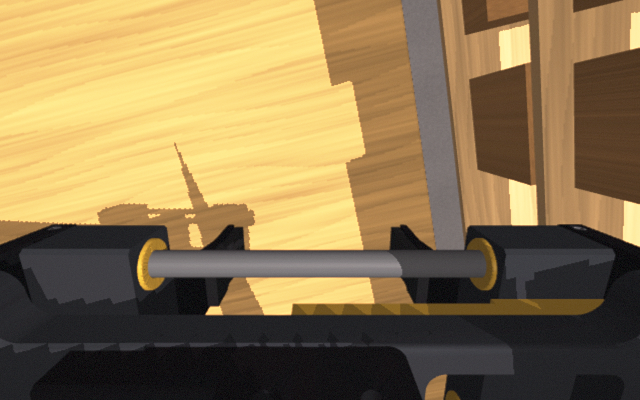

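```bash
sed -i 's/ if v}$/}/; s/np.round(R.T@(pt-p)\/.04,3)/np.round(R.T@(pt-p)\/.04,2)+0./' h.py; sed -i "s/    for i in range(0,n,8): print/    print('END',np.round(p,4))\n    for i in range(0,n,8): print/" h.py; echo ok
```

```text
ok
```

Request:
drive_tool --commands '[{"dx": -0.65, "dy": -0.09, "dz": -0.7, "wx": 0, "wy": 0.052, "wz": 0, "grip": 0}, {"dx": -0.6, "dy": -0.09, "dz": -0.75, "wx": 0, "wy": 0.052, "wz": 0, "grip": 0}, {"dx": -0.53, "dy": -0.09, "dz": -0.79, "wx": 0, "wy": 0.052, "wz": 0, "grip": 0}, {"dx": -0.46, "dy": -0.09, "dz": -0.83, "wx": 0, "wy": 0.052, "wz": 0, "grip": 0}, {"dx": -0.4, "dy": -0.09, "dz": -0.87, "wx": 0, "wy": 0.052, "wz": 0, "grip": 0}, {"dx": -0.32, "dy": -0.09, "dz": -0.9, "wx": 0, "wy": 0.052, "wz": 0, "grip": 0}, {"dx": -0.25, "dy": -0.09, "dz": -0.92, "wx": 0, "wy": 0.052, "wz": 0, "grip": 0}, {"dx": -0.17, "dy": -0.09, "dz": -0.94, "wx": 0, "wy": 0.052, "wz": 0, "grip": 0}]'

```text
time_s: 1.15
position: [0.3118, 0.3535, 0.2734]
tcp_rot: [[0.774, -0.0, -0.633], [0.633, -0.0, 0.774], [-0.0, -1.0, -0.0]]
force: [-0.7, 0.1, 0.7]
opening: 0.173
```

Request:
drive_tool --commands '[{"dx": -0.1, "dy": -0.09, "dz": -0.95, "wx": 0, "wy": 0.052, "wz": 0, "grip": 0}, {"dx": -0.02, "dy": -0.09, "dz": -0.95, "wx": 0, "wy": 0.052, "wz": 0, "grip": 0}, {"dx": 0.06, "dy": -0.09, "dz": -0.95, "wx": 0, "wy": 0.052, "wz": 0, "grip": 0}, {"dx": 0.14, "dy": -0.09, "dz": -0.94, "wx": 0, "wy": 0.052, "wz": 0, "grip": 0}, {"dx": 0.21, "dy": -0.09, "dz": -0.93, "wx": 0, "wy": 0.052, "wz": 0, "grip": 0}, {"dx": 0.29, "dy": -0.09, "dz": -0.91, "wx": 0, "wy": 0.052, "wz": 0, "grip": 0}, {"dx": 0.36, "dy": -0.09, "dz": -0.88, "wx": 0, "wy": 0.052, "wz": 0, "grip": 0}, {"dx": 0.43, "dy": -0.09, "dz": -0.85, "wx": 0, "wy": 0.052, "wz": 0, "grip": 0}]'

```text
time_s: 2.15
position: [0.4805, 0.0997, 0.3021]
tcp_rot: [[0.999, -0.0, -0.032], [0.032, 0.0, 0.999], [-0.0, -1.0, 0.0]]
force: [0.6, 0.5, 0.3]
opening: 0.006
```

```bash
python3 - <<'E'
from h import *
np.set_printoptions(precision=4,suppress=True)
s=bot.read_state();print(s['position'],s['tcp_rot'],s['force'],s['joint_positions'])
p,d,M,T=cap('wrist','w2');
print(-T[:3,:3].T@T[:3,3],T[:3,:3])
E
```

```text
[0.4805 0.0997 0.3021] [[ 0.9995 -0.0004 -0.0322]
 [ 0.0322  0.0001  0.9995]
 [-0.0004 -1.      0.0001]] [0.6374 0.4729 0.2699] [-1.3499 15.7278 96.6463  0.0052 67.6486 -3.1969]
[0.478  0.1691 0.4428] [[ 0.9995  0.0323  0.0004]
 [ 0.0311 -0.9666  0.2545]
 [ 0.0086 -0.2544 -0.9671]]
```

View pics/w2.png

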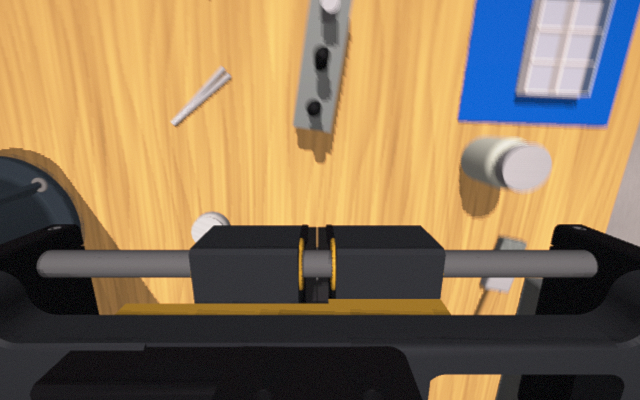

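```bash
python3 - <<'E'
import numpy as np,cv2
from h import world,proj,ray
np.set_printoptions(precision=1,suppress=True)
for n in ['scene','side']:
    f=np.load('/tmp/'+n+'.npz');W=world(f['d'],f['M'],f['T'])*1000;ok=f['d']>0
    x,y,z=W[...,0],W[...,1],W[...,2]
    def rect(m,name):
        q=W[m&ok]
        if len(q)<5: print(name,len(q));return
        r=cv2.minAreaRect(q[:,:2].astype(np.float32)); print(n,name,len(q),np.array(r[0]),np.array(r[1]),round(r[2],1),'mean',q.mean(0),'p5',np.percentile(q,3,0),'p95',np.percentile(q,97,0))
    rect((z>100)&(z<140)&(y>-40)&(y<30)&(x>400)&(x<640),'endplate')
    rect((z>128)&(z<140)&(y>-40)&(y<30)&(x>400)&(x<640),'endplate top')
    rect((z>82)&(z<90)&(y>-60)&(y<20)&(x>585)&(x<660),'ear top')
    rect((z>70)&(z<78)&(y>-180)&(y<-80)&(x>570)&(x<660),'lug top')
    rect((z>194)&(z<204)&(y>-400)&(y<-150)&(x>400)&(x<700),'bridge top')
    rect((z>60)&(z<92)&(y>265)&(y<330)&(x>450)&(x<540),'pin grip')
    rect((z>86)&(z<90)&(y>265)&(y<330)&(x>450)&(x<540),'pin top')
    rect((z>48)&(z<53)&(y>100)&(y<380)&(x>430)&(x<550),'stand top')
E
```

```text
scene endplate 385 [519.8  -0.5] [91.8 13.3] 1.7 mean [528.    2.1 123.4] p5 [477.6  -5.4 101. ] p95 [564.6   6.1 137. ]
scene endplate top 180 [519.6  -0.4] [91.3 12.7] 1.7 mean [524.7   0.6 134.4] p5 [479.8  -6.2 128.6] p95 [563.4   5.8 137.7]
scene ear top 295 [611.3 -31.8] [51.9 37.4] 1.8 mean [612.4 -31.2  85.2] p5 [587.  -49.2  82.4] p95 [635.8 -13.7  87.5]
scene lug top 299 [ 609.6 -123.4] [65.9 89.6] 3.0 mean [ 611.6 -130.    73.1] p5 [ 577.7 -159.8   70.4] p95 [640.5 -90.7  76.6]
scene bridge top 498 [ 528.8 -324.8] [158.9 108.2] 1.3 mean [ 541.1 -322.2  198.4] p5 [ 456.6 -369.   194.3] p95 [ 606.3 -272.6  201.9]
scene pin grip 137 [487.5 293.8] [20.1 21.8] 63.6 mean [491.5 294.1  77.8] p5 [479.1 285.1  61.5] p95 [497.9 302.9  89. ]
scene pin top 39 [486.8 295. ] [16.1 19.1] 74.9 mean [488.4 294.3  87.6] p5 [478.  286.4  86.1] p95 [496.  301.3  89.5]
scene stand top 754 [480.8 238.9] [160.7  53.9] 82.8 mean [484.2 241.2  49.8] p5 [454.3 163.3  48.2] p95 [510.  315.4  51.9]
side endplate 482 [519.8   2.3] [90.3 18.4] 1.3 mean [520.1   5.4 121. ] p5 [478.1  -1.3 101.5] p95 [56
[... 185 characters left out ...]
.7 mean [609.9 -27.1  86.8] p5 [586.7 -48.7  82.9] p95 [634.  -10.2  89.5]
side lug top 92 [ 620.7 -130.6] [41.9 41.6] 8.3 mean [ 619.6 -125.6   75. ] p5 [ 600.3 -147.1   70.9] p95 [ 639.7 -111.3   77.6]
side bridge top 110 [ 530.4 -315.9] [151.  100.2] 3.4 mean [ 535.4 -313.9  200.7] p5 [ 455.7 -362.5  195. ] p95 [ 604.1 -267.   203.6]
side pin grip 136 [486.3 296.7] [17.8 19.8] 7.4 mean [486.2 300.6  78.7] p5 [477.7 289.2  61.4] p95 [494.8 306.3  90.6]
side pin top 40 [486.6 296.7] [17.2 19.7] 4.8 mean [486.4 297.3  88.4] p5 [478.1 287.5  86.5] p95 [495.3 306.2  89.8]
side stand top 567 [480.7 240.8] [164.7  50.8] 83.0 mean [479.  257.   51.1] p5 [451.9 170.9  48.7] p95 [509.7 319.6  52.7]
```

```bash
python3 - <<'E'
from h import *
a=plan([.5205,.04,.15],1.8,6,0); a=plan([.5205,.04,.122],1.8,2,0,a); plan([.5228,-.035,.122],1.8,4,0,a)
E
```

```text
END [0.5205 0.0401 0.1502]
[{"dx": 0.14, "dy": 0.64, "dz": -0.24, "wx": 0.0, "wy": -0.0, "wz": 0.0, "grip": 0}, {"dx": 0.14, "dy": 0.64, "dz": -0.23, "wx": 0.001, "wy": -0.001, "wz": 0.001, "grip": 0}, {"dx": 0.14, "dy": 0.63, "dz": -0.24, "wx": 0.0, "wy": -0.0, "wz": 0.0, "grip": 0}, {"dx": 0.14, "dy": 0.64, "dz": -0.24, "wx": 0.001, "wy": -0.0, "wz": 0.001, "grip": 0}, {"dx": 0.15, "dy": 0.64, "dz": -0.23, "wx": -0.0, "wy": -0.001, "wz": 0.0, "grip": 0}, {"dx": 0.14, "dy": 0.63, "dz": -0.24, "wx": 0.0, "wy": -0.0, "wz": 0.001, "grip": 0}]
END [0.5205 0.0401 0.1222]
[{"dx": 0.0, "dy": 0.35, "dz": 0.0, "wx": 0.0, "wy": -0.0, "wz": -0.0, "grip": 0}, {"dx": 0.0, "dy": 0.35, "dz": 0.0, "wx": 0.0, "wy": -0.0, "wz": -0.0, "grip": 0}]
END [ 0.5229 -0.0351  0.1218]
[{"dx": 0.0, "dy": 0.0, "dz": -0.47, "wx": 0.0, "wy": -0.0, "wz": -0.0, "grip": 0}, {"dx": 0.0, "dy": 0.0, "dz": -0.47, "wx": 0.0, "wy": -0.0, "wz": -0.0, "grip": 0}, {"dx": 0.0, "dy": 0.0, "dz": -0.47, "wx": 0.0, "wy": -0.0, "wz": -0.0, "grip": 0}, {"dx": 0.0, "dy": 0.01, "dz": -0.47, "wx": 0.0, "wy": -0.0, "wz": -0.0, "grip": 0}]
```

Request:
drive_tool --commands '[{"dx": 0.14, "dy": 0.64, "dz": -0.24, "wx": 0, "wy": 0, "wz": 0, "grip": 0}, {"dx": 0.14, "dy": 0.64, "dz": -0.24, "wx": 0, "wy": 0, "wz": 0, "grip": 0}, {"dx": 0.14, "dy": 0.64, "dz": -0.24, "wx": 0, "wy": 0, "wz": 0, "grip": 0}, {"dx": 0.14, "dy": 0.64, "dz": -0.24, "wx": 0, "wy": 0, "wz": 0, "grip": 0}, {"dx": 0.14, "dy": 0.64, "dz": -0.24, "wx": 0, "wy": 0, "wz": 0, "grip": 0}, {"dx": 0.14, "dy": 0.64, "dz": -0.24, "wx": 0, "wy": 0, "wz": 0, "grip": 0}, {"dx": 0, "dy": 0.35, "dz": 0, "wx": 0, "wy": 0, "wz": 0, "grip": 0}, {"dx": 0, "dy": 0.35, "dz": 0, "wx": 0, "wy": 0, "wz": 0, "grip": 0}]'

```text
time_s: 3.2
position: [0.5156, 0.0448, 0.12]
tcp_rot: [[0.999, -0.0, -0.035], [0.035, 0.0, 0.999], [-0.0, -1.0, 0.0]]
force: [-0.4, -0.4, -0.4]
opening: 0.004
```

Request:
drive_tool --commands '[{"dx": 0, "dy": 0, "dz": -0.2, "wx": 0, "wy": 0, "wz": 0, "grip": 0}, {"dx": 0, "dy": 0, "dz": -0.2, "wx": 0, "wy": 0, "wz": 0, "grip": 0}, {"dx": 0, "dy": 0, "dz": -0.2, "wx": 0, "wy": 0, "wz": 0, "grip": 0}, {"dx": 0, "dy": 0, "dz": -0.2, "wx": 0, "wy": 0, "wz": 0, "grip": 0}, {"dx": 0, "dy": 0, "dz": -0.2, "wx": 0, "wy": 0, "wz": 0, "grip": 0}, {"dx": 0, "dy": 0, "dz": -0.2, "wx": 0, "wy": 0, "wz": 0, "grip": 0}, {"dx": 0, "dy": 0, "dz": -0.2, "wx": 0, "wy": 0, "wz": 0, "grip": 0}, {"dx": 0, "dy": 0, "dz": -0.2, "wx": 0, "wy": 0, "wz": 0, "grip": 0}]'

```text
time_s: 4.2
position: [0.5181, -0.02, 0.1206]
tcp_rot: [[0.999, 0.0, -0.035], [0.035, 0.0, 0.999], [0.0, -1.0, 0.0]]
force: [0.3, 1.2, 1.2]
opening: 0.006
```

Request:
drive_tool --commands '[{"dx": 0, "dy": 0, "dz": -0.15, "wx": 0, "wy": 0, "wz": 0, "grip": 0}, {"dx": 0, "dy": 0, "dz": -0.15, "wx": 0, "wy": 0, "wz": 0, "grip": 0}, {"dx": 0, "dy": 0, "dz": -0.15, "wx": 0, "wy": 0, "wz": 0, "grip": 0}, {"dx": 0, "dy": 0, "dz": -0.15, "wx": 0, "wy": 0, "wz": 0, "grip": 0}, {"dx": 0, "dy": 0, "dz": -0.1, "wx": 0, "wy": 0, "wz": 0, "grip": 0}, {"dx": 0, "dy": 0, "dz": -0.1, "wx": 0, "wy": 0, "wz": 0, "grip": 0}, {"dx": 0, "dy": 0, "dz": -0.1, "wx": 0, "wy": 0, "wz": 0, "grip": 0}, {"dx": 0, "dy": 0, "dz": -0.1, "wx": 0, "wy": 0, "wz": 0, "grip": 0}]'

```text
time_s: 5.2
position: [0.5194, -0.0596, 0.1205]
tcp_rot: [[0.999, -0.0, -0.035], [0.035, 0.0, 0.999], [-0.0, -1.0, 0.0]]
force: [0.4, 0.8, -0.7]
opening: 0.004
```

Request:
drive_tool --commands '[{"dx": 0, "dy": 0, "dz": -0.05, "wx": 0, "wy": 0, "wz": 0, "grip": 0}, {"dx": 0, "dy": 0, "dz": -0.05, "wx": 0, "wy": 0, "wz": 0, "grip": 0}, {"dx": 0, "dy": 0, "dz": -0.05, "wx": 0, "wy": 0, "wz": 0, "grip": 0}, {"dx": 0, "dy": 0, "dz": -0.05, "wx": 0, "wy": 0, "wz": 0, "grip": 0}]'

```text
time_s: 5.7
position: [0.5196, -0.0675, 0.1205]
tcp_rot: [[0.999, -0.0, -0.035], [0.035, 0.0, 0.999], [-0.0, -1.0, 0.0]]
force: [0.8, 0.8, 0.1]
opening: 0.01
```

Request:
drive_tool --commands '[{"dx": 0, "dy": 0, "dz": -0.05, "wx": 0, "wy": 0, "wz": 0, "grip": 0}, {"dx": 0, "dy": 0, "dz": -0.05, "wx": 0, "wy": 0, "wz": 0, "grip": 0}, {"dx": 0, "dy": 0, "dz": -0.05, "wx": 0, "wy": 0, "wz": 0, "grip": 0}]'

```text
time_s: 6.08
position: [0.5198, -0.0722, 0.1205]
tcp_rot: [[0.999, -0.0, -0.033], [0.033, 0.003, 0.999], [-0.0, -1.0, 0.003]]
force: [2.6, 10.5, 1.3]
opening: 0.004
```

Request:
drive_tool --commands '[{"dx": 0, "dy": 0, "dz": -0.05, "wx": 0, "wy": 0, "wz": 0, "grip": 0}, {"dx": 0, "dy": 0, "dz": -0.05, "wx": 0, "wy": 0, "wz": 0, "grip": 0}]'

```text
time_s: 6.32
position: [0.5197, -0.0729, 0.1206]
tcp_rot: [[1.0, -0.0, -0.031], [0.031, 0.008, 0.999], [-0.0, -1.0, 0.008]]
force: [4.8, 21.8, 2.4]
opening: 0.004
```

Request:
drive_tool --commands '[{"dx": 0, "dy": 0, "dz": -0.05, "wx": 0, "wy": 0, "wz": 0, "grip": 0}, {"dx": 0, "dy": 0, "dz": -0.03, "wx": 0, "wy": 0, "wz": 0, "grip": 0}]'

```text
time_s: 6.58
position: [0.5198, -0.0754, 0.1206]
tcp_rot: [[0.999, -0.0, -0.033], [0.033, 0.008, 0.999], [-0.0, -1.0, 0.008]]
force: [3.3, 16.2, 1.5]
opening: 0.006
```

Request:
drive_tool --commands '[{"dx": 0, "dy": 0, "dz": -0.05, "wx": 0, "wy": 0, "wz": 0, "grip": 0}, {"dx": 0, "dy": 0, "dz": -0.03, "wx": 0, "wy": 0, "wz": 0, "grip": 0}]'

```text
time_s: 6.82
position: [0.5201, -0.0824, 0.1205]
tcp_rot: [[0.999, -0.0, -0.036], [0.036, 0.002, 0.999], [-0.0, -1.0, 0.002]]
force: [0.7, 3.6, 1.1]
opening: 0.001
```

Request:
drive_tool --commands '[{"dx": 0, "dy": 0, "dz": -0.05, "wx": 0, "wy": 0, "wz": 0, "grip": 0}, {"dx": 0, "dy": 0, "dz": 0, "wx": 0, "wy": 0, "wz": 0, "grip": 0}]'

```text
time_s: 7.08
position: [0.5201, -0.0834, 0.1206]
tcp_rot: [[0.999, -0.0, -0.033], [0.033, 0.005, 0.999], [-0.0, -1.0, 0.005]]
force: [2.8, 10.4, 1.9]
opening: 0.003
```

```bash
cat > m.py <<'E'
from h import *
np.set_printoptions(precision=1,suppress=True)
def meas(n,save=None):
    p,d,M,T=cap(n,save);W=world(d,M,T)*1000;ok=d>0
    x,y,z=W[...,0],W[...,1],W[...,2]
    def rect(m,name):
        q=W[m&ok]
        if len(q)<5: print(name,len(q));return
        r=cv2.minAreaRect(q[:,:2].astype(np.float32)); print(n,name,len(q),np.array(r[0]),np.array(r[1]),round(r[2],1),'p3',np.percentile(q,3,0),'p97',np.percentile(q,97,0))
    rect((z>128)&(z<138.5)&(y>-140)&(y<-50)&(x>400)&(x<590),'endplate top')
    rect((z>80)&(z<90)&(y>-180)&(y<20)&(x>588)&(x<660),'ear top')
    rect((z>70)&(z<78)&(y>-180)&(y<-80)&(x>588)&(x<660),'lug top')
E
python3 - <<'E'
from m import *
meas('scene','s2');meas('side')
E
```

```text
scene endplate top 45 [541.4 -84.8] [12.7 67.2] 62.1 p3 [ 509.9 -103.4  128.4] p97 [569.4 -73.9 137.3]
scene ear top 307 [ 614.3 -132.3] [51.9 39.5] 1.0 p3 [ 589.6 -149.5   80.7] p97 [ 639.  -114.2   87.5]
scene lug top 83 [ 615.7 -132. ] [53.6 37.3] 2.8 p3 [ 597.9 -146.9   70.6] p97 [ 641.6 -113.3   77.6]
side endplate top 115 [521.8 -86.9] [87.6 33.9] 1.2 p3 [ 481.  -103.1  128.5] p97 [563.2 -70.4 138.2]
side ear top 121 [ 613.8 -131.1] [43.9 50.7] 89.8 p3 [ 589.2 -149.2   81.2] p97 [ 637.6 -110.3   89.3]
side lug top 39 [ 619.2 -116. ] [16.  40.8] 89.5 p3 [ 600.1 -123.6   70.3] p97 [ 639.1 -108.2   77.2]
```

```bash
python3 - <<'E'
from h import *
a=plan([.522,-.05,.122],1.8,2,0); a=plan([.55,-.06,.25],1.8,4,0,a); plan([.612,-.195,.25],1.8,4,0,a)
E
```

```text
END [ 0.5219 -0.0501  0.1219]
[{"dx": 0.04, "dy": -0.02, "dz": 0.42, "wx": -0.001, "wy": 0.001, "wz": -0.0, "grip": 0}, {"dx": 0.03, "dy": -0.01, "dz": 0.41, "wx": -0.002, "wy": 0.0, "wz": -0.0, "grip": 0}]
END [ 0.5502 -0.0599  0.2499]
[{"dx": 0.17, "dy": -0.8, "dz": -0.07, "wx": 0.0, "wy": 0.0, "wz": -0.0, "grip": 0}, {"dx": 0.18, "dy": -0.8, "dz": -0.07, "wx": 0.0, "wy": 0.0, "wz": -0.0, "grip": 0}, {"dx": 0.17, "dy": -0.8, "dz": -0.06, "wx": 0.0, "wy": 0.0, "wz": -0.0, "grip": 0}, {"dx": 0.18, "dy": -0.8, "dz": -0.07, "wx": 0.0, "wy": 0.0, "wz": -0.0, "grip": 0}]
END [ 0.6121 -0.1948  0.25  ]
[{"dx": 0.36, "dy": 0.0, "dz": -0.86, "wx": 0.0, "wy": 0.0, "wz": -0.0, "grip": 0}, {"dx": 0.36, "dy": 0.0, "dz": -0.85, "wx": 0.0, "wy": 0.0, "wz": -0.0, "grip": 0}, {"dx": 0.36, "dy": 0.0, "dz": -0.86, "wx": 0.0, "wy": 0.0, "wz": -0.0, "grip": 0}, {"dx": 0.36, "dy": 0.0, "dz": -0.85, "wx": 0.0, "wy": 0.0, "wz": -0.0, "grip": 0}]
```

Request:
drive_tool --commands '[{"dx": 0, "dy": 0, "dz": 0.5, "wx": 0, "wy": 0, "wz": 0, "grip": 0}, {"dx": 0, "dy": 0, "dz": 0.5, "wx": 0, "wy": 0, "wz": 0, "grip": 0}, {"dx": 0.18, "dy": -0.8, "dz": 0, "wx": 0, "wy": 0, "wz": 0, "grip": 0}, {"dx": 0.18, "dy": -0.8, "dz": 0, "wx": 0, "wy": 0, "wz": 0, "grip": 0}, {"dx": 0.18, "dy": -0.8, "dz": 0, "wx": 0, "wy": 0, "wz": 0, "grip": 0}, {"dx": 0.18, "dy": -0.8, "dz": 0, "wx": 0, "wy": 0, "wz": 0, "grip": 0}]'

```text
time_s: 7.92
position: [0.5474, -0.044, 0.2495]
tcp_rot: [[0.999, -0.001, -0.036], [0.036, -0.001, 0.999], [-0.001, -1.0, -0.0]]
force: [-1.1, 0.3, -0.4]
opening: 0.006
```

Request:
drive_tool --commands '[{"dx": 0.38, "dy": 0, "dz": -0.95, "wx": 0, "wy": 0, "wz": 0, "grip": 45}, {"dx": 0.38, "dy": 0, "dz": -0.95, "wx": 0, "wy": 0, "wz": 0, "grip": 45}, {"dx": 0.38, "dy": 0, "dz": -0.95, "wx": 0, "wy": 0, "wz": 0, "grip": 45}, {"dx": 0.38, "dy": 0, "dz": -0.95, "wx": 0, "wy": 0, "wz": 0, "grip": 45}, {"dx": 0, "dy": 0, "dz": 0, "wx": 0, "wy": 0, "wz": 0, "grip": 45}, {"dx": 0, "dy": 0, "dz": 0, "wx": 0, "wy": 0, "wz": 0, "grip": 45}]'

```text
time_s: 8.68
position: [0.6131, -0.1934, 0.248]
tcp_rot: [[0.999, -0.002, -0.035], [0.035, 0.001, 0.999], [-0.002, -1.0, 0.001]]
force: [-0.3, 1.8, 0.4]
opening: 0.504
```

```bash
python3 - <<'E'
from h import *
np.set_printoptions(precision=4,suppress=True)
s=bot.read_state();print(s['position'],s['tcp_rot'],s['force'],s['joint_positions'])
p,d,M,T=cap('wrist','w3');np.savez('/tmp/wear.npz',p=p,d=d,M=M,T=T)
u,v=proj([.613,-.132,.086],M,T);print(u,v)
W=world(d,M,T);u,v=int(u),int(v);print(W[v,u+14],W[v,u-14])
import sys
u0,v0=max(u-50,0),max(v-40,0)
c=cv2.resize(p[v0:v0+80,u0:u0+100],None,fx=4,fy=4,interpolation=cv2.INTER_CUBIC); 
f=cv2.resize(p,(400,250))
o=np.zeros((320,800,3),np.uint8);o[:c.shape[0],:c.shape[1]]=c;o[:250,400:]=f;print(u0,v0)
cv2.imwrite('pics/w3c.png',o[...,::-1])
E
```

```text
[ 0.6131 -0.1934  0.248 ] [[ 0.9994 -0.0019 -0.0354]
 [ 0.0354  0.0011  0.9994]
 [-0.0019 -1.      0.0012]] [-0.2813  1.8497  0.3629] [-27.4556  31.4779  79.0553   0.0055  69.5941 -29.4855]
319.1870237348844 130.06074930945104
[ 0.6268 -0.1314  0.0876] [ 0.5987 -0.1324  0.0864]
269 90
```

View pics/w3c.png

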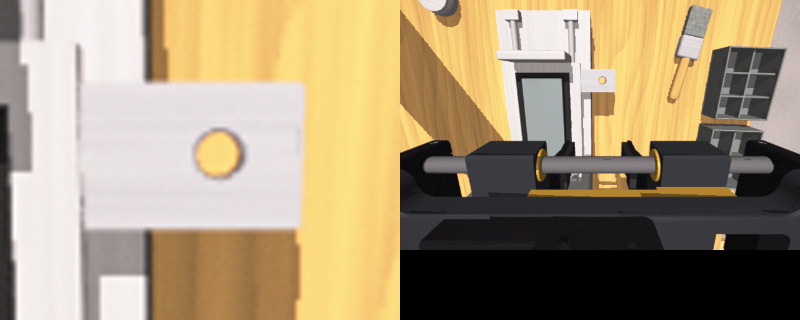

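```bash
python3 - <<'E'
from h import *
np.set_printoptions(precision=4,suppress=True)
f=np.load('/tmp/wear.npz');p,M,T=f['p'],f['M'],f['T']
hsv=cv2.cvtColor(p,cv2.COLOR_RGB2HSV)
m=(hsv[...,1]>60).astype(np.uint8);k,l,st,c=cv2.connectedComponentsWithStats(m[115:142,300:340])
for i in range(1,k): print(st[i],c[i]+[300,115],ray(*(c[i]+[300,115]),.086,M,T))
a=plan([.487,.233,.25],0,16,45)
E
```

```text
[ 18   8  11  11 103] [323.0874 128.165 ] [ 0.6169 -0.13    0.086 ]
END [0.4868 0.233  0.2502]
[{"dx": -0.17, "dy": 0.0, "dz": 0.67, "wx": -0.0, "wy": 0.001, "wz": -0.0, "grip": 45}, {"dx": -0.18, "dy": 0.0, "dz": 0.67, "wx": -0.0, "wy": 0.002, "wz": -0.0, "grip": 45}, {"dx": -0.17, "dy": -0.01, "dz": 0.68, "wx": -0.0, "wy": 0.001, "wz": -0.0, "grip": 45}, {"dx": -0.18, "dy": 0.0, "dz": 0.67, "wx": -0.0, "wy": 0.002, "wz": -0.0, "grip": 45}, {"dx": -0.18, "dy": 0.0, "dz": 0.67, "wx": -0.0, "wy": 0.001, "wz": -0.0, "grip": 45}, {"dx": -0.18, "dy": 0.0, "dz": 0.67, "wx": -0.0, "wy": 0.002, "wz": -0.0, "grip": 45}, {"dx": -0.18, "dy": 0.0, "dz": 0.67, "wx": -0.0, "wy": 0.001, "wz": -0.0, "grip": 45}, {"dx": -0.18, "dy": 0.0, "dz": 0.67, "wx": -0.0, "wy": 0.001, "wz": -0.001, "grip": 45}]
[{"dx": -0.19, "dy": -0.01, "dz": 0.67, "wx": -0.0, "wy": 0.002, "wz": 0.0, "grip": 45}, {"dx": -0.19, "dy": 0.0, "dz": 0.67, "wx": -0.0, "wy": 0.001, "wz": 0.0, "grip": 45}, {"dx": -0.18, "dy": 0.0, "dz": 0.66, "wx": -0.0, "wy": 0.002, "wz": 0.0, "grip": 45}, {"dx": -0.19, "dy": 0.0, "dz": 0.67, "wx": -0.0, "wy": 0.001, "wz": 0.0, "grip": 45}, {"dx": -0.19, "dy": -0.01, "dz": 0.67, "wx": -0.001, "wy": 0.002, "wz": 0.0, "grip": 45}, {"dx": -0.2, "dy": 0.0, "dz": 0.67, "wx": 0.0, "wy": 0.001, "wz": 0.0, "grip": 45}, {"dx": -0.19, "dy": 0.0, "dz": 0.66, "wx": 0.0, "wy": 0.002, "wz": -0.0, "grip": 45}, {"dx": -0.2, "dy": -0.01, "dz": 0.67, "wx": 0.0, "wy": 0.001, "wz": -0.0, "grip": 45}]
```

Request:
drive_tool --commands '[{"dx": -0.17, "dy": 0, "dz": 0.67, "wx": 0, "wy": 0, "wz": 0, "grip": 45}, {"dx": -0.17, "dy": 0, "dz": 0.67, "wx": 0, "wy": 0, "wz": 0, "grip": 45}, {"dx": -0.17, "dy": 0, "dz": 0.67, "wx": 0, "wy": 0, "wz": 0, "grip": 45}, {"dx": -0.17, "dy": 0, "dz": 0.67, "wx": 0, "wy": 0, "wz": 0, "grip": 45}, {"dx": -0.17, "dy": 0, "dz": 0.67, "wx": 0, "wy": 0, "wz": 0, "grip": 45}, {"dx": -0.17, "dy": 0, "dz": 0.67, "wx": 0, "wy": 0, "wz": 0, "grip": 45}, {"dx": -0.17, "dy": 0, "dz": 0.67, "wx": 0, "wy": 0, "wz": 0, "grip": 45}, {"dx": -0.17, "dy": 0, "dz": 0.67, "wx": 0, "wy": 0, "wz": 0, "grip": 45}]'

```text
time_s: 9.72
position: [0.5508, 0.02, 0.2488]
tcp_rot: [[0.999, 0.0, -0.036], [0.036, -0.0, 0.999], [0.0, -1.0, -0.0]]
force: [-0.0, -0.4, -0.2]
opening: 0.518
```

Request:
drive_tool --commands '[{"dx": -0.17, "dy": 0, "dz": 0.67, "wx": 0, "wy": 0, "wz": 0, "grip": 45}, {"dx": -0.17, "dy": 0, "dz": 0.67, "wx": 0, "wy": 0, "wz": 0, "grip": 45}, {"dx": -0.17, "dy": 0, "dz": 0.67, "wx": 0, "wy": 0, "wz": 0, "grip": 45}, {"dx": -0.18, "dy": 0, "dz": 0.67, "wx": 0, "wy": 0, "wz": 0, "grip": 45}, {"dx": -0.18, "dy": 0, "dz": 0.67, "wx": 0, "wy": 0, "wz": 0, "grip": 45}, {"dx": -0.18, "dy": 0, "dz": 0.67, "wx": 0, "wy": 0, "wz": 0, "grip": 45}, {"dx": -0.18, "dy": 0, "dz": 0.67, "wx": 0, "wy": 0, "wz": 0, "grip": 45}, {"dx": -0.18, "dy": 0, "dz": 0.67, "wx": 0, "wy": 0, "wz": 0, "grip": 45}]'

```text
time_s: 10.72
position: [0.4864, 0.2318, 0.2488]
tcp_rot: [[0.999, 0.0, -0.036], [0.036, 0.0, 0.999], [0.0, -1.0, -0.0]]
force: [-0.1, 0.6, -0.5]
opening: 0.517
```

Request:
drive_tool --commands '[{"dx": 0, "dy": 0, "dz": 0, "wx": 0, "wy": 0, "wz": 0, "grip": 45}, {"dx": 0, "dy": 0, "dz": 0, "wx": 0, "wy": 0, "wz": 0, "grip": 45}]'

```text
time_s: 10.98
position: [0.4875, 0.2302, 0.2487]
tcp_rot: [[0.999, 0.0, -0.036], [0.036, -0.0, 0.999], [0.0, -1.0, -0.0]]
force: [0.5, 0.1, -0.2]
opening: 0.52
```

```bash
python3 - <<'E'
from h import *
np.set_printoptions(precision=4,suppress=True)
s=bot.read_state();print(s['position'],s['tcp_rot'],s['force'])
p,d,M,T=cap('wrist','w4')
u,v=proj([.487,.296,.088],M,T);print(u,v)
W=world(d,M,T);q=(abs(W[...,2]-.088)<.006)&(np.hypot(W[...,0]-.487,W[...,1]-.296)<.03)&(d>0)
print(q.sum(),W[q].mean(0)); vs,us=np.nonzero(q);(cu,cv_),r=cv2.minEnclosingCircle(np.stack([us,vs],1).astype(np.float32));print(cu,cv_,r,ray(cu,cv_,.088,M,T))
u0,v0=int(u)-50,max(int(v)-40,0)
c=cv2.resize(p[v0:v0+80,u0:u0+100],None,fx=4,fy=4,interpolation=cv2.INTER_CUBIC);cv2.imwrite('pics/w4c.png',c[...,::-1]);print(u0,v0)
E
```

```text
[0.4875 0.2302 0.2487] [[ 0.9993  0.0003 -0.0363]
 [ 0.0363 -0.0005  0.9993]
 [ 0.0003 -1.     -0.0005]] [ 0.4662  0.1087 -0.192 ]
318.64852180204343 125.37683456930968
309 [0.4854 0.2959 0.0884]
317.095947265625 125.46969604492188 9.963042259216309 [0.4855 0.2959 0.088 ]
268 85
```

View pics/w4c.png

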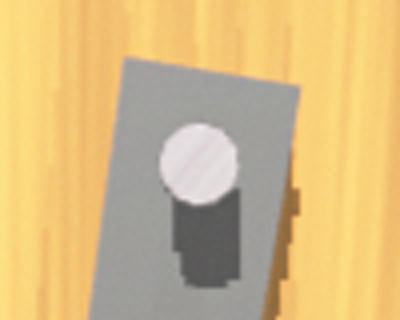

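```bash
python3 - <<'E'
from h import *
a=plan([.4855,.2959,.14],2,4,45);plan([.4855,.2959,.08],2,4,45,a)
E
```

```text
END [0.4855 0.2957 0.1399]
[{"dx": 0.0, "dy": 0.68, "dz": 0.41, "wx": 0.0, "wy": 0.0, "wz": 0.0, "grip": 45}, {"dx": 0.0, "dy": 0.68, "dz": 0.42, "wx": 0.0, "wy": 0.0, "wz": 0.0, "grip": 45}, {"dx": 0.0, "dy": 0.68, "dz": 0.41, "wx": 0.0, "wy": 0.0, "wz": 0.0, "grip": 45}, {"dx": 0.0, "dy": 0.68, "dz": 0.41, "wx": 0.0, "wy": 0.0, "wz": 0.0, "grip": 45}]
END [0.4855 0.2957 0.0799]
[{"dx": 0.0, "dy": 0.37, "dz": 0.0, "wx": 0.0, "wy": 0.0, "wz": 0.0, "grip": 45}, {"dx": 0.0, "dy": 0.38, "dz": 0.0, "wx": 0.0, "wy": 0.0, "wz": 0.0, "grip": 45}, {"dx": 0.0, "dy": 0.37, "dz": 0.0, "wx": 0.0, "wy": 0.0, "wz": 0.0, "grip": 45}, {"dx": 0.0, "dy": 0.38, "dz": 0.0, "wx": 0.0, "wy": 0.0, "wz": 0.0, "grip": 45}]
```

Request:
drive_tool --commands '[{"dx": 0, "dy": 0.68, "dz": 0.41, "wx": 0, "wy": 0, "wz": 0, "grip": 45}, {"dx": 0, "dy": 0.68, "dz": 0.42, "wx": 0, "wy": 0, "wz": 0, "grip": 45}, {"dx": 0, "dy": 0.68, "dz": 0.41, "wx": 0, "wy": 0, "wz": 0, "grip": 45}, {"dx": 0, "dy": 0.68, "dz": 0.42, "wx": 0, "wy": 0, "wz": 0, "grip": 45}, {"dx": 0, "dy": 0, "dz": 0, "wx": 0, "wy": 0, "wz": 0, "grip": 45}, {"dx": 0, "dy": 0, "dz": 0, "wx": 0, "wy": 0, "wz": 0, "grip": 45}]'

```text
time_s: 11.78
position: [0.4864, 0.2957, 0.1405]
tcp_rot: [[0.999, 0.001, -0.034], [0.034, -0.0, 0.999], [0.001, -1.0, -0.0]]
force: [0.5, 0.3, 0.6]
opening: 0.516
```

Request:
drive_tool --commands '[{"dx": -0.01, "dy": 0.38, "dz": 0, "wx": 0, "wy": 0, "wz": 0, "grip": 45}, {"dx": -0.01, "dy": 0.38, "dz": 0, "wx": 0, "wy": 0, "wz": 0, "grip": 45}, {"dx": 0, "dy": 0.38, "dz": 0, "wx": 0, "wy": 0, "wz": 0, "grip": 45}, {"dx": 0, "dy": 0.37, "dz": 0, "wx": 0, "wy": 0, "wz": 0, "grip": 45}, {"dx": 0, "dy": 0, "dz": 0, "wx": 0, "wy": 0, "wz": 0, "grip": 45}]'

```text
time_s: 12.4
position: [0.4839, 0.2959, 0.0776]
tcp_rot: [[0.999, -0.003, -0.035], [0.035, -0.001, 0.999], [-0.003, -1.0, -0.001]]
force: [-0.5, 0.5, -0.1]
opening: 0.52
```

Request:
drive_tool --commands '[{"dx": 0, "dy": 0, "dz": 0, "wx": 0, "wy": 0, "wz": 0, "grip": 10}, {"dx": 0, "dy": 0, "dz": 0, "wx": 0, "wy": 0, "wz": 0, "grip": 10}, {"dx": 0, "dy": 0, "dz": 0, "wx": 0, "wy": 0, "wz": 0, "grip": 10}, {"dx": 0, "dy": 0, "dz": 0, "wx": 0, "wy": 0, "wz": 0, "grip": 10}, {"dx": 0, "dy": 0, "dz": 0, "wx": 0, "wy": 0, "wz": 0, "grip": 10}, {"dx": 0, "dy": 0, "dz": 0, "wx": 0, "wy": 0, "wz": 0, "grip": 10}]'

```text
time_s: 13.15
position: [0.4852, 0.2965, 0.0798]
tcp_rot: [[0.999, 0.001, -0.035], [0.035, 0.0, 0.999], [0.001, -1.0, 0.0]]
force: [-0.5, 0.3, 2.8]
opening: 0.21
```

Request:
drive_tool --commands '[{"dx": 0, "dy": -0.4, "dz": 0, "wx": 0, "wy": 0, "wz": 0, "grip": 10}, {"dx": 0, "dy": -0.7, "dz": 0, "wx": 0, "wy": 0, "wz": 0, "grip": 10}, {"dx": 0, "dy": -0.8, "dz": 0, "wx": 0, "wy": 0, "wz": 0, "grip": 10}, {"dx": 0, "dy": -0.8, "dz": 0, "wx": 0, "wy": 0, "wz": 0, "grip": 10}, {"dx": 0, "dy": -0.8, "dz": 0, "wx": 0, "wy": 0, "wz": 0, "grip": 10}, {"dx": 0, "dy": 0, "dz": 0, "wx": 0, "wy": 0, "wz": 0, "grip": 10}]'

```text
time_s: 13.9
position: [0.4863, 0.2969, 0.2225]
tcp_rot: [[0.999, 0.006, -0.035], [0.035, 0.002, 0.999], [0.006, -1.0, 0.002]]
force: [-0.8, 0.2, -1.0]
opening: 0.204
```

```bash
python3 - <<'E'
from h import *
np.set_printoptions(precision=4,suppress=True)
s=bot.read_state();P=s['position'];print(P,s['force'],s['opening']*87)
for n in ['scene','side']:
    p,d,M,T=cap(n,n+'3')
    u,v=proj(P-[0,0,.05],M,T);u,v=int(u),int(v);print(n,u,v)
    c=cv2.resize(p[v-40:v+40,u-50:u+50],None,fx=4,fy=4,interpolation=cv2.INTER_CUBIC)
    out=c if n=='scene' else np.hstack([out,c])
cv2.imwrite('pics/held.png',out[...,::-1])
plan([.6169,-.1300,.225],2,16,10)
E
```

```text
[0.4863 0.2969 0.2225] [-0.8413  0.197  -1.0366] 17.71929309584521
scene 424 167
side 349 224
END [ 0.6169 -0.1299  0.2249]
[{"dx": 0.18, "dy": -0.01, "dz": -0.67, "wx": 0.0, "wy": 0.0, "wz": -0.0, "grip": 10}, {"dx": 0.19, "dy": -0.01, "dz": -0.68, "wx": 0.0, "wy": 0.0, "wz": -0.0, "grip": 10}, {"dx": 0.18, "dy": -0.01, "dz": -0.67, "wx": 0.0, "wy": 0.0, "wz": -0.0, "grip": 10}, {"dx": 0.18, "dy": -0.01, "dz": -0.67, "wx": 0.0, "wy": 0.0, "wz": -0.0, "grip": 10}, {"dx": 0.19, "dy": 0.0, "dz": -0.67, "wx": 0.0, "wy": 0.0, "wz": -0.0, "grip": 10}, {"dx": 0.18, "dy": -0.01, "dz": -0.68, "wx": 0.0, "wy": 0.0, "wz": -0.0, "grip": 10}, {"dx": 0.19, "dy": -0.01, "dz": -0.67, "wx": 0.0, "wy": 0.0, "wz": -0.0, "grip": 10}, {"dx": 0.18, "dy": -0.01, "dz": -0.67, "wx": 0.0, "wy": 0.0, "wz": -0.0, "grip": 10}]
[{"dx": 0.18, "dy": -0.01, "dz": -0.67, "wx": 0.0, "wy": 0.0, "wz": -0.0, "grip": 10}, {"dx": 0.19, "dy": -0.01, "dz": -0.68, "wx": 0.0, "wy": 0.0, "wz": -0.0, "grip": 10}, {"dx": 0.18, "dy": -0.01, "dz": -0.67, "wx": 0.0, "wy": 0.0, "wz": -0.0, "grip": 10}, {"dx": 0.18, "dy": -0.01, "dz": -0.67, "wx": 0.0, "wy": 0.0, "wz": -0.0, "grip": 10}, {"dx": 0.19, "dy": 0.0, "dz": -0.67, "wx": 0.0, "wy": 0.0, "wz": -0.0, "grip": 10}, {"dx": 0.18, "dy": -0.01, "dz": -0.68, "wx": 0.0, "wy": 0.0, "wz": -0.0, "grip": 10}, {"dx": 0.19, "dy": -0.01, "dz": -0.67, "wx": 0.0, "wy": 0.0, "wz": -0.0, "grip": 10}, {"dx": 0.18, "dy": -0.01, "dz": -0.67, "wx": 0.0, "wy": 0.0, "wz": -0.0, "grip": 10}]
```

View pics/held.png

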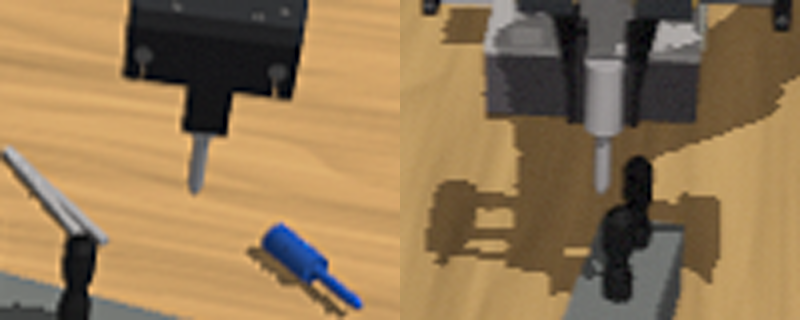

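Request:
drive_tool --commands '[{"dx": 0.18, "dy": 0, "dz": -0.6, "wx": 0, "wy": 0, "wz": 0, "grip": 10}, {"dx": 0.18, "dy": 0, "dz": -0.67, "wx": 0, "wy": 0, "wz": 0, "grip": 10}, {"dx": 0.18, "dy": 0, "dz": -0.67, "wx": 0, "wy": 0, "wz": 0, "grip": 10}, {"dx": 0.18, "dy": 0, "dz": -0.67, "wx": 0, "wy": 0, "wz": 0, "grip": 10}, {"dx": 0.18, "dy": 0, "dz": -0.67, "wx": 0, "wy": 0, "wz": 0, "grip": 10}, {"dx": 0.18, "dy": 0, "dz": -0.67, "wx": 0, "wy": 0, "wz": 0, "grip": 10}, {"dx": 0.18, "dy": 0, "dz": -0.67, "wx": 0, "wy": 0, "wz": 0, "grip": 10}, {"dx": 0.18, "dy": 0, "dz": -0.67, "wx": 0, "wy": 0, "wz": 0, "grip": 10}]'

```text
time_s: 15.0
position: [0.5488, 0.086, 0.2174]
tcp_rot: [[0.999, -0.004, -0.035], [0.035, 0.0, 0.999], [-0.004, -1.0, 0.0]]
force: [-0.3, 1.2, -0.2]
opening: 0.21
```

Request:
drive_tool --commands '[{"dx": 0.18, "dy": 0, "dz": -0.67, "wx": 0, "wy": 0, "wz": 0, "grip": 10}, {"dx": 0.18, "dy": 0, "dz": -0.67, "wx": 0, "wy": 0, "wz": 0, "grip": 10}, {"dx": 0.18, "dy": 0, "dz": -0.67, "wx": 0, "wy": 0, "wz": 0, "grip": 10}, {"dx": 0.18, "dy": 0, "dz": -0.67, "wx": 0, "wy": 0, "wz": 0, "grip": 10}, {"dx": 0.18, "dy": 0, "dz": -0.67, "wx": 0, "wy": 0, "wz": 0, "grip": 10}, {"dx": 0.18, "dy": 0, "dz": -0.6, "wx": 0, "wy": 0, "wz": 0, "grip": 10}, {"dx": 0.18, "dy": 0, "dz": -0.5, "wx": 0, "wy": 0, "wz": 0, "grip": 10}, {"dx": 0, "dy": 0, "dz": 0, "wx": 0, "wy": 0, "wz": 0, "grip": 10}]'

```text
time_s: 16.0
position: [0.607, -0.0906, 0.2188]
tcp_rot: [[0.999, -0.0, -0.033], [0.033, 0.0, 0.999], [-0.0, -1.0, 0.0]]
force: [0.2, 0.1, -1.1]
opening: 0.209
```

```bash
python3 - <<'E'
from h import *
s=bot.read_state();print(s['position'],s['force'],s['opening']*87)
plan([.6166,-.1294,.172],2,6,10)
E
```

```text
[ 0.60702183 -0.09062661  0.21883896] [ 0.2330677   0.07835498 -1.13341114] 18.14309288655175
END [ 0.6167 -0.1295  0.172 ]
[{"dx": 0.03, "dy": 0.2, "dz": -0.16, "wx": -0.0, "wy": -0.0, "wz": -0.0, "grip": 10}, {"dx": 0.04, "dy": 0.19, "dz": -0.17, "wx": -0.0, "wy": -0.0, "wz": -0.0, "grip": 10}, {"dx": 0.03, "dy": 0.2, "dz": -0.16, "wx": -0.0, "wy": -0.001, "wz": -0.0, "grip": 10}, {"dx": 0.04, "dy": 0.19, "dz": -0.16, "wx": -0.0, "wy": 0.0, "wz": -0.0, "grip": 10}, {"dx": 0.03, "dy": 0.2, "dz": -0.16, "wx": -0.0, "wy": 0.0, "wz": -0.0, "grip": 10}, {"dx": 0.04, "dy": 0.19, "dz": -0.17, "wx": -0.0, "wy": -0.0, "wz": -0.0, "grip": 10}]
```

Request:
drive_tool --commands '[{"dx": 0.03, "dy": 0.2, "dz": -0.16, "wx": 0, "wy": 0, "wz": 0, "grip": 10}, {"dx": 0.04, "dy": 0.2, "dz": -0.17, "wx": 0, "wy": 0, "wz": 0, "grip": 10}, {"dx": 0.03, "dy": 0.19, "dz": -0.16, "wx": 0, "wy": 0, "wz": 0, "grip": 10}, {"dx": 0.04, "dy": 0.2, "dz": -0.16, "wx": 0, "wy": 0, "wz": 0, "grip": 10}, {"dx": 0.03, "dy": 0.19, "dz": -0.16, "wx": 0, "wy": 0, "wz": 0, "grip": 10}, {"dx": 0.04, "dy": 0.19, "dz": -0.17, "wx": 0, "wy": 0, "wz": 0, "grip": 10}, {"dx": 0, "dy": 0, "dz": 0, "wx": 0, "wy": 0, "wz": 0, "grip": 10}, {"dx": 0, "dy": 0, "dz": 0, "wx": 0, "wy": 0, "wz": 0, "grip": 10}]'

```text
time_s: 17.0
position: [0.6163, -0.1281, 0.1726]
tcp_rot: [[0.999, 0.0, -0.035], [0.035, 0.0, 0.999], [0.0, -1.0, 0.0]]
force: [0.3, 0.5, -1.0]
opening: 0.207
```

```bash
python3 - <<'E'
from h import *
np.set_printoptions(precision=4,suppress=True)
s=bot.read_state();P=s['position'];print(P,s['force'],s['opening']*87)
for n in ['scene','side']:
    p,d,M,T=cap(n,n+'4')
    print(n,'exp tip',proj(P-[0,0,.0698],M,T),'exp shoulder',proj(P-[0,0,.0298],M,T),'hole',proj([.6169,-.13,.086],M,T))
    u,v=proj(P-[0,0,.075],M,T);u,v=int(u),int(v);print('crop org',u-40,v-40)
    c=cv2.resize(p[v-40:v+40,u-40:u+40],None,fx=5,fy=5,interpolation=cv2.INTER_CUBIC)
    out=c if n=='scene' else np.hstack([out,c])
cv2.imwrite('pics/hover.png',out[...,::-1])
E
```

```text
[ 0.6163 -0.1281  0.1726] [ 0.275   0.5142 -1.0209] 17.967867887960203
scene exp tip [207.5141 196.4013] exp shoulder [204.5144 181.1399] hole [207.784 202.611]
crop org 167 158
side exp tip [317.2693 167.1559] exp shoulder [317.1384 154.6142] hole [317.2233 172.0496]
crop org 277 128
```

View pics/hover.png

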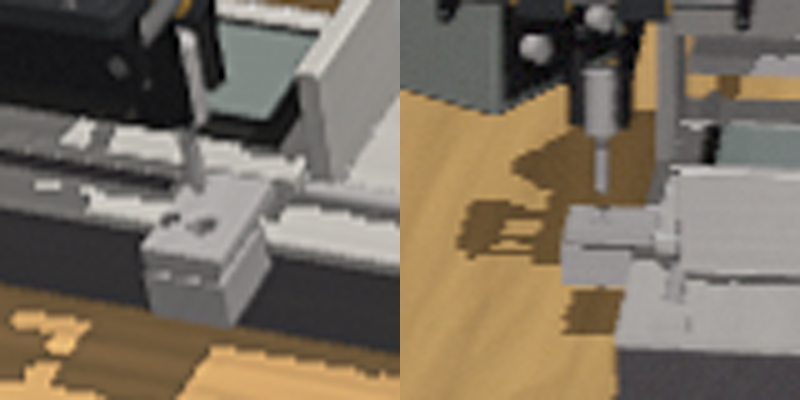

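Request:
drive_tool --commands '[{"dx": 0, "dy": 0.1, "dz": -0.02, "wx": 0, "wy": 0, "wz": 0, "grip": 10}, {"dx": 0, "dy": 0.1, "dz": 0, "wx": 0, "wy": 0, "wz": 0, "grip": 10}, {"dx": 0, "dy": 0.1, "dz": 0, "wx": 0, "wy": 0, "wz": 0, "grip": 10}, {"dx": 0, "dy": 0.1, "dz": 0, "wx": 0, "wy": 0, "wz": 0, "grip": 10}, {"dx": 0, "dy": 0.1, "dz": 0, "wx": 0, "wy": 0, "wz": 0, "grip": 10}]'

```text
time_s: 17.73
position: [0.6163, -0.1289, 0.1522]
tcp_rot: [[0.999, -0.0, -0.035], [0.035, 0.0, 0.999], [-0.0, -1.0, 0.0]]
force: [-0.8, 0.2, -0.8]
opening: 0.209
```

Request:
drive_tool --commands '[{"dx": 0, "dy": 0.08, "dz": 0, "wx": 0, "wy": 0, "wz": 0, "grip": 10}, {"dx": 0, "dy": 0, "dz": 0, "wx": 0, "wy": 0, "wz": 0, "grip": 10}]'

```text
time_s: 17.98
position: [0.6161, -0.1288, 0.149]
tcp_rot: [[0.999, -0.001, -0.035], [0.035, 0.0, 0.999], [-0.001, -1.0, 0.0]]
force: [0.6, -0.3, -0.9]
opening: 0.211
```

Request:
drive_tool --commands '[{"dx": 0, "dy": 0.08, "dz": 0, "wx": 0, "wy": 0, "wz": 0, "grip": 10}, {"dx": 0, "dy": 0.08, "dz": 0, "wx": 0, "wy": 0, "wz": 0, "grip": 10}, {"dx": 0, "dy": 0.08, "dz": 0, "wx": 0, "wy": 0, "wz": 0, "grip": 10}, {"dx": 0, "dy": 0, "dz": 0, "wx": 0, "wy": 0, "wz": 0, "grip": 10}]'

```text
time_s: 18.48
position: [0.6161, -0.1288, 0.1393]
tcp_rot: [[0.999, -0.001, -0.035], [0.035, 0.0, 0.999], [-0.001, -1.0, 0.0]]
force: [-0.2, -0.0, -0.2]
opening: 0.205
```

Request:
drive_tool --commands '[{"dx": 0, "dy": 0.1, "dz": 0, "wx": 0, "wy": 0, "wz": 0, "grip": 10}, {"dx": 0, "dy": 0.1, "dz": 0, "wx": 0, "wy": 0, "wz": 0, "grip": 10}, {"dx": 0, "dy": 0.1, "dz": 0, "wx": 0, "wy": 0, "wz": 0, "grip": 10}, {"dx": 0, "dy": 0, "dz": 0, "wx": 0, "wy": 0, "wz": 0, "grip": 10}]'

```text
time_s: 18.98
position: [0.6161, -0.1288, 0.1272]
tcp_rot: [[0.999, -0.001, -0.035], [0.035, 0.0, 0.999], [-0.001, -1.0, 0.0]]
force: [-0.5, 0.7, -1.0]
opening: 0.213
```

Request:
drive_tool --commands '[{"dx": 0, "dy": 0.1, "dz": 0, "wx": 0, "wy": 0, "wz": 0, "grip": 10}, {"dx": 0, "dy": 0.1, "dz": 0, "wx": 0, "wy": 0, "wz": 0, "grip": 10}, {"dx": 0, "dy": 0.06, "dz": 0, "wx": 0, "wy": 0, "wz": 0, "grip": 10}, {"dx": 0, "dy": 0, "dz": 0, "wx": 0, "wy": 0, "wz": 0, "grip": 10}]'

```text
time_s: 19.48
position: [0.6162, -0.1288, 0.1171]
tcp_rot: [[0.999, -0.0, -0.035], [0.035, 0.0, 0.999], [-0.0, -1.0, 0.0]]
force: [-0.4, 0.5, -0.3]
opening: 0.206
```

Request:
drive_tool --commands '[{"dx": 0, "dy": 0, "dz": 0, "wx": 0, "wy": 0, "wz": 0, "grip": 34}, {"dx": 0, "dy": 0, "dz": 0, "wx": 0, "wy": 0, "wz": 0, "grip": 34}, {"dx": 0, "dy": 0, "dz": 0, "wx": 0, "wy": 0, "wz": 0, "grip": 34}, {"dx": 0, "dy": 0, "dz": 0, "wx": 0, "wy": 0, "wz": 0, "grip": 34}]'

```text
time_s: 19.98
position: [0.6164, -0.1289, 0.1175]
tcp_rot: [[0.999, 0.0, -0.035], [0.035, -0.0, 0.999], [0.0, -1.0, -0.0]]
force: [0.5, -0.0, -0.3]
opening: 0.388
```

Request:
drive_tool --commands '[{"dx": 0, "dy": -0.3, "dz": 0, "wx": 0, "wy": 0, "wz": 0, "grip": 34}, {"dx": 0, "dy": -0.6, "dz": 0, "wx": 0, "wy": 0, "wz": 0, "grip": 34}, {"dx": 0, "dy": -0.8, "dz": 0, "wx": 0, "wy": 0, "wz": 0, "grip": 34}, {"dx": 0, "dy": -0.9, "dz": 0, "wx": 0, "wy": 0, "wz": 0, "grip": 34}, {"dx": 0, "dy": -0.7, "dz": -0.7, "wx": 0, "wy": 0, "wz": 0, "grip": 34}, {"dx": 0, "dy": 0, "dz": -0.8, "wx": 0, "wy": 0, "wz": 0, "grip": 34}, {"dx": 0, "dy": 0, "dz": -0.2, "wx": 0, "wy": 0, "wz": 0, "grip": 34}, {"dx": 0, "dy": 0, "dz": 0, "wx": 0, "wy": 0, "wz": 0, "grip": 34}]'

```text
time_s: 20.98
position: [0.6183, -0.1967, 0.2492]
tcp_rot: [[0.999, -0.001, -0.034], [0.034, 0.001, 0.999], [-0.001, -1.0, 0.001]]
force: [0.4, 0.1, 0.4]
opening: 0.389
```

```bash
python3 - <<'E'
from h import *
np.set_printoptions(precision=4,suppress=True)
s=bot.read_state();P=s['position'];print(P,s['force'],s['opening']*87)
H=np.array([.6169,-.13,.124])
for n in ['scene','side','wrist']:
    p,d,M,T=cap(n,n+'5')
    W=world(d,M,T);q=(abs(W[...,2]-.124)<.008)&(np.hypot(W[...,0]-.617,W[...,1]+.13)<.02)&(d>0)
    print(n,q.sum(),W[q].mean(0) if q.any() else '',W[q][:,2].max() if q.any() else '')
    u,v=proj(H-[0,0,.03],M,T);u,v=int(u),max(int(v),40)
    c=cv2.resize(p[v-40:v+40,u-33:u+33],None,fx=4,fy=4,interpolation=cv2.INTER_CUBIC)
    out=c if n=='scene' else np.hstack([out,c])
cv2.imwrite('pics/final.png',out[...,::-1])
from m import meas
meas('scene');meas('side')
E
```

```text
[ 0.6183 -0.1967  0.2492] [0.4375 0.1082 0.3942] 33.88200345773416
scene 74 [ 0.6198 -0.1303  0.1221] 0.12727950414615413
side 31 [ 0.618  -0.126   0.1231] 0.12709923934044481
wrist 394 [ 0.6159 -0.1295  0.1244] 0.12634290452697436
scene endplate top 179 [ 523.6 -101.1] [93.4 13.2] 1.8 p3 [ 482.5 -107.   128.8] p97 [567.9 -94.8 137.7]
scene ear top 222 [ 614.8 -132.4] [51.9 39. ] 3.6 p3 [ 591.5 -148.2   80.6] p97 [ 639.4 -113.6   88.7]
scene lug top 80 [ 619.8 -131.2] [44.1 36.2] 4.1 p3 [ 599.6 -146.9   70.3] p97 [ 641.1 -113.4   77.8]
side endplate top 133 [522.2 -97.9] [87.9 18.1] 4.4 p3 [ 480.9 -104.2  128.4] p97 [564.7 -90.5 138.3]
side ear top 104 [ 613.8 -129.9] [41.1 51.9] 88.8 p3 [ 589.1 -147.8   80.9] p97 [ 637.7 -110.3   89.5]
side lug top 41 [ 617.7 -115.1] [42.4 18.2] 14.7 p3 [ 599.6 -123.3   70.6] p97 [ 639.1 -108.3   77.2]
```

View pics/final.png

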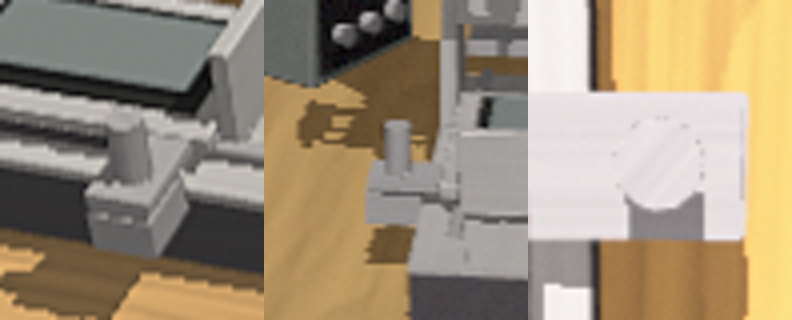

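The picture shows the pin upright with its shoulder on the ear. Its top measures 124 mm, which is the fully-down height, and it is centred on the hole. The ear is over the lug and the arm is clear, so I am handing in.

```bash
python3 -c "
from h import *
print(workorder.hand_in())"
```

```text
the job is handed in; nothing more can be done
None
```

The tray is home at its stop and the locking pin stands fully down through the ear and the lug. I handed the job in at about 21 s on the robot's clock; the hand-in reports no verdict.

- **Tray:** I pushed it with closed fingers, slowing to about 16 mm/s before the detent. It resisted at up to about 22 N by the wrist reading, then gave way and came up against the stop. Afterwards the ear sat over the lug, and looking straight down the hole I could see the bench through both. The end plate has moved 100 mm from where it started, against my estimate of 101 mm.
- **Pin:** I took it from the end hole of the stand, hovered over the ear to check it, and lowered it with no noticeable force. After release its top measured 124.4 mm, against 124 mm for fully down. It is within about 1 mm of the hole axis by the wrist camera, upright, with the shoulder on the ear.
- **Where the cameras disagreed:** the side and scene cameras put the pin 3 to 4 mm from the wrist camera's position. They see it from one side only, so I trusted the wrist view.
- **Not checked:** I did not measure the drivers or the pump bottle again at the end. The planned paths kept clear of them, and no unexpected forces showed.

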